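Load the bench stapler in the art room

ROBOT

A 6-joint arm with a two-finger parallel gripper is mounted at the origin on the work surface. World frame = base frame: x ahead of the robot, y to its left, z up, the work surface at z = 0. Lengths are in mm, angles in rad, forces in N, time in s.
With the tool pointing down it reaches from about 300 to 950 mm from the base axis. Payload 3.1 kg.
Tool frame: the origin (TCP) lies at the very end of the fingers, on their centre line; the grasp point (between the pads) lies 19 mm behind it; z points along the fingers, x is the direction in which the jaws open and shut, and the axes are right-handed (so a half turn about z gives the same grasp; the last joint's range is limited). The gripper opens to 85 mm and grips with 20 to 120 N. Pads are 22 mm wide; open, the fingers measure 114 mm over their backs; the gripper's body (76 mm by 85 mm) begins 54 mm behind the grasp point. The pads swing forward as they close: fully open they stand 13 mm farther back than shut.
Start: joints at [1.11, 0.308, 1.634, -0, 1.2, -0.07], TCP at [238.106, 577.873, 231.272] pointing down, gripper open.
Joint ranges: [-3.06, 3.06], [-0.79, 1.96], [0.05, 2.63], [-1.19, 4.34], [0.05, 2.64], [-2.94, 2.94]. Speed limits (rad/s): [2.79, 2.79, 3.14, 3.14, 3.14, 3.14].

INTERFACE

Orientations are given as a unit quaternion [w, x, y, z].
In Python, from workcell import robot gives the robot as it stands.
- The arm moves only by the tool drive_tool, never from a script. Its argument "plan" is a list of rows, each a list of 5 numbers: the gripper's target within -1 to 1 (fully open at 1, half-way at 0, shut at -1), then the shift along the tool's x, y, z in units of 50 mm (1.0 is 50 mm), then the turn about the tool's z in units of 8 degrees (1.0 is 8 degrees). In form: [[hand, dx, dy, dz, spin], ...]. A call has 1 to 12 rows; each row shifts and turns the commanded pose from where the row before left it, along the tool's axes as they then stand; what a row does not reach is not made up. A row lasts 1/10 s, in which the tool goes at most 50 mm and 8.59 degrees, less where a joint would pass 70% of its speed; a pose out of reach is approached as far as the arm can. A call is refused whole if a number of a shift passes 1 or a number of a turn 1, either way. A call with a gripper value outside its range is refused whole. The fingers move at their own pace and stop on an object; "grip_force" is the grip in N (left out, the last holds). Time passes only in rows, so rows that do not move let the fingers close. It gives the time, the measured TCP pose, the force and the opening at its end, in the units of the state.
- robot.get_obs(): the state, without advancing time (a new reading comes with each control period).
- robot.get_image(name): name is "side" or "top" or "wrist"; returns (picture, depth): 420x560x3 uint8, blue, green, red; 420x560 float32, mm along the optical axis (not along the pixel's ray), 0 where there is no reading.
- robot.get_calibration(name): a dict with "vfov" (degrees; the focal length in pixels is half the picture's height over the tangent of half this angle, whatever the lens; pixels are square), "cx", "cy" (the principal point, pixels), "k1" (the pictures are not rectified: a ray, as slopes to the right and down, at radius r is drawn at 1 + k1 r^2 times it, then the intrinsics apply), "xyz" and "rotation" of the camera in the world. Camera axes: x right, y up, looking along -z (the intrinsics and any distortion apply to the point x, -y, -z); pixel columns grow to the right and rows downward; lengths in mm; the calibration is good to about 2 mm. A picture is of the moment at which its call begins: read the wrist's pose just before it. get_calibration takes no time and is no camera call; for the wrist camera it gives the pose at the moment of the call.
- robot.hand_in(): hands the job in, once; it reports no verdict.
The state is a dict: "time_s": time; "joint_positions": joint angles; "qvel": joint speeds; "joint_efforts": joint torques, N m; "position": TCP position; "eef_rot": TCP orientation; "force": force on the tool from outside, world axes, zero at the start; "wrist_torque": the same for the moment, N m; "grip_width": finger opening in mm.
Only numpy, scipy, OpenCV 4.12 (cv2) and the standard library are available. Lean on these libraries where they do the work, as an engineer would, in place of code of your own. Each camera call takes 0.05 s, during which the arm holds its last target. There are 200 camera calls.

TASK

Load the full-length staple strip (not the short leftover piece) into the open bench stapler, legs down: press its end against the spring follower in the magazine channel to push the follower back, let the strip's front down behind the nose so it lies flat on the channel floor with the follower holding it against the nose, then let go and slide the cover rail forward until it is fully closed. Work gently, without ramming the follower or the rail against their stops or forcing the strip down, and leave the short strip and the paint jars where they are.

Things in the scene. Friction and masses are not known exactly. Their poses are not given: they have to be found in the camera images.
- strip: full-length strip of heavy-duty staples, plain bright metal with fine cross grooves, rigid, 80 long (own x) x 13 wide (own y) x 24 mm tall, about 60 g, standing legs down on the table. Origin at the centre of its underside, z up; its two ends are alike.
- stub: leftover short piece of the same staple strip, 40 long x 13 wide x 24 mm tall, standing on the table; a bystander. Origin at the centre of its underside.
- stapler: grey steel bench stapler, bolted down, base plate 84 mm wide; press lever swung back, standing up at the rear (to 305 mm behind the origin, 0.22 m high). Origin on the table; +x runs along the magazine to the nose, z up. The magazine on it is clamped anywhere within +-10 mm along x: this setting D is not measured and must be felt or seen. x figures elsewhere are in this frame and shift by D.
- channel (a point): point on the magazine channel's floor where the strip's origin belongs if D = 0 (it does not shift with D): x 50, y 0, z 45 mm in the stapler's frame, same axes. The open channel along x is 15 mm wide inside; walls end 9.5 mm above its floor, outer faces y = +-13 mm, upper 3 mm flared out 45 degrees. Nose: square-edged front block, top 9 mm above the floor, x = 90 + D to 105 + D.
- follower_rest (a point): the spring follower's front face at rest if D = 0 (does not shift or move): x 35, y 0, z 57 mm in the stapler's frame. The follower is a black block in the channel, 13 wide, 30 long, top 23 mm above the floor; its face starts at x = 35 + D and can be pushed back to a hard stop at 7 + D, where the strip has 3 mm of play before the nose. Spring 2.5 N at rest, 5.3 N at the stop.
- rail: sliding steel cover, inverted U 96 mm long, 23 wide, top 74 mm above the table, underside 26 mm above the channel floor; black upright tab on top, 10 mm thick along x, 24 wide, 22 tall. Origin: tab's foot, on the rail's top, mid-length. Slides along stapler x, friction about 3.5 N; fully closed at its stop at x = 50 + D mm (over the middle of the seated strip); starts open, at x = -50 + D or less.
- jar_a: small glass paint jar with a white cap, 44 mm in diameter, 50 mm tall; a bystander. Origin at the centre of its underside.
- jar_b: black paint jar with a white cap, 52 mm in diameter, 60 mm tall; a bystander. Origin at the centre of its underside.
Not all that is in view belongs to the job. Leave any blue or brown look-alike of the strip alone.

How it is judged:
By the outcome, as a careful person would: the job done as asked, in the order asked, and still so for the second after the job is handed in, with the robot touching nothing.
It also fails if it takes over 58 s, if anything falls off the work surface, if the arm or the gripper's body presses on something with over 40 N, if the wrist force passes 120 N, or if a joint passes its speed limit or range.

## Working session

There is one attempt and no reset: what is moved stays moved. The work goes in short steps, Python scripts to look and compute and a tool call to move; the robot and the scene stay as the last step left them, time stands still between calls to the robot, and variables do not carry over. Pictures are saved under pics/ and viewed, on a budget of 10 in all, crops included, one or two more only if the job needs it, and the job is handed in when it is done.

Besides the shell and the picture viewer there is one more tool, called after "Request:" as name(argument=value, ...) on one line, values as JSON. drive_tool: Moves the arm, as the interface text tells. Its arguments: {"type":"object","properties":{"plan":{"type":"array"},"grip_force":{"type":"number"}},"required":["plan"]}

```bash
ls; mkdir -p pics; cat > h.py <<'E'
import numpy as np, cv2, json
from workcell import robot
def snap(n,f):
    c=robot.get_calibration(n); im,d=robot.get_image(n); cv2.imwrite(f'pics/{f}.png',im)
    np.savez(f'pics/{f}.npz',im=im,d=d); json.dump({k:(np.array(v).tolist()) for k,v in c.items()},open(f'pics/{f}.json','w'))
    return im,d,c
def load(f):
    z=np.load(f'pics/{f}.npz'); return z['im'],z['d'],json.load(open(f'pics/{f}.json'))
def R_(c):
    r=np.array(c['rotation'],float)
    if r.shape==(3,3): return r
    from scipy.spatial.transform import Rotation as R
    return R.from_quat([r[1],r[2],r[3],r[0]]).as_matrix()
def rays(c,uv):
    uv=np.atleast_2d(np.array(uv,float)); f=210/np.tan(np.radians(c['vfov'])/2)
    K=np.array([[f,0,c['cx']],[0,f,c['cy']],[0,0,1]])
    s=cv2.undistortPoints(uv.reshape(-1,1,2),K,np.array([c['k1'],0,0,0],float)).reshape(-1,2)
    return np.c_[s[:,0],-s[:,1],-np.ones(len(s))]@R_(c).T
def onz(c,uv,z):
    r=rays(c,uv); o=np.array(c['xyz'],float); return o+r*((z-o[2])/r[:,2])[:,None]
def pts(c,uv,dep):
    return np.array(c['xyz'],float)+rays(c,uv)*np.atleast_1d(dep)[:,None]
def cloud(c,d):
    v,u=np.mgrid[0:420,0:560]; P=pts(c,np.c_[u.ravel(),v.ravel()],d.ravel()).reshape(420,560,3); P[d==0]=np.nan; return P
def tool(dw,q):
    from scipy.spatial.transform import Rotation as R
    return R.from_quat([q[1],q[2],q[3],q[0]]).inv().apply(dw)/50
def proj(c,P):
    f=210/np.tan(np.radians(c['vfov'])/2); p=(np.atleast_2d(P)-np.array(c['xyz'],float))@R_(c)
    s=np.c_[p[:,0],-p[:,1]]/-p[:,2:]; s=s*(1+c['k1']*(s**2).sum(1))[:,None]; return s*f+[c['cx'],c['cy']]
E
python3 - <<'E'
from h import *
for n in ['side','top']:
    im,d,c=snap(n,n+'0'); print(n,c)
print(robot.get_obs())
E
```

```text
pics
side {'vfov': 55.77313452366335, 'cx': 280.85707261368765, 'cy': 207.52884952852256, 'k1': 0.009058669102869168, 'xyz': array([329.44361842, 629.73710808, 709.03649059]), 'rotation': array([-0.22834245, -0.08404114,  0.34351688,  0.90707936])}
top {'vfov': 42.3224710307457, 'cx': 275.6526378441522, 'cy': 208.79706540075563, 'k1': -0.0026839266327204378, 'xyz': array([ 482.89466012,  105.67245123, 1144.54206446]), 'rotation': array([-0.70013181, -0.03558986,  0.02479114,  0.71269503])}
{'time_s': 0.1, 'joint_positions': array([ 1.11028696e+00,  3.08911313e-01,  1.63508668e+00, -8.96415088e-06,
        1.19970580e+00, -6.97076548e-02]), 'qvel': array([-0.00124354, -0.00394791, -0.00257792, -0.00180587,  0.00173714,
       -0.00025231]), 'joint_efforts': array([-2.14353258e-05, -4.16412377e+01, -2.77643859e+01,  2.26804303e-05,
        4.05448023e-03, -1.36296768e-05]), 'position': array([237.77425284, 577.18088493, 230.15297851]), 'eef_rot': array([ 5.28381643e-04,  8.30940808e-01,  5.56359829e-01, -9.13819387e-04]), 'force': array([-0.30414208, -0.49914133,  0.31283636]), 'wrist_torque': array([ 0.00581972,  0.03338193, -0.00186265]), 'grip_width': 85.477792389854}
```

View pics/top0.png

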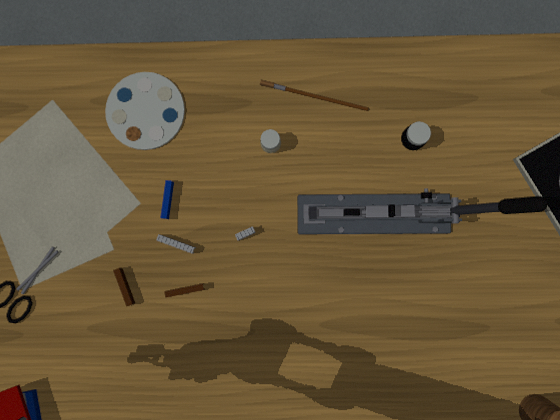

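View pics/side0.png

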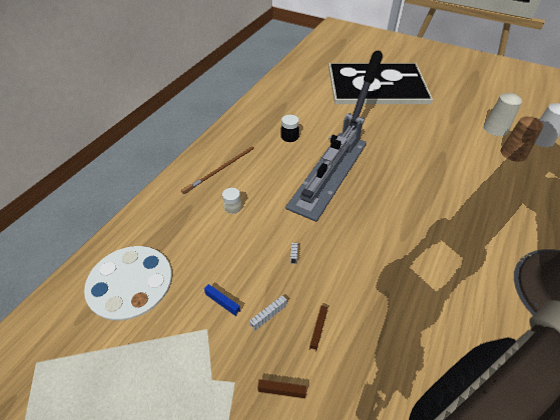

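The top view shows the strip at (175,243), the stub at (245,233), and the stapler from (298,214) to (453,214) with its nose on the left. The lever is at the right, the black follower at (352,212) and the rail tab at (391,210).

```bash
python3 - <<'E'
from h import *
im,d,c=load('top0'); P=cloud(c,d); g=im.astype(int)
hsv=cv2.cvtColor(im,cv2.COLOR_BGR2HSV)
def rect(m,z,name):
    u=np.argwhere(m)[:,::-1]; w=onz(c,u,z)[:,:2].astype(np.float32)
    (a,s,an)=cv2.minAreaRect(w); print(name,len(w),np.round(a,1),np.round(s,1),round(an,1)); 
def box(x0,y0,x1,y1):
    b=np.zeros((420,560),bool); b[y0:y1,x0:x1]=1; return b
h=P[...,2]
print('table z',np.nanmedian(h[250:300,300:400]))
rect(box(150,230,200,258)&(h>14),24,'strip'); rect(box(150,230,200,258)&(hsv[...,1]<60)&(hsv[...,2]>90),24,'strip_c')
rect(box(230,222,262,245)&(h>14),24,'stub')
rect(box(255,125,285,158)&(h>35),50,'jarA');rect(box(398,118,436,155)&(h>40),60,'jarB')
rect(box(290,185,458,240)&(hsv[...,1]<70)&(h>4)&(h<25),8,'base')
np.set_printoptions(linewidth=200)
for v in (208,211,212,214):print(v,[(x,int(h[v,x])) for x in range(298,460,3)])
E
```

```text
table z 0.7494121156879601
strip 255 [511.5 331.7] [80.3 13.4] 69.0
strip_c 244 [510.9 332.1] [80.  13.6] 69.0
stub 130 [530.5 187.2] [13.9 39.7] 23.8
jarA 310 [721.5 131.7] [39.  39.5] 88.8
jarB 446 [ 725.1 -168.7] [44.2 49.4] 43.8
base 3662 [567.7 -86.3] [327.5  83.9] 89.0Traceback (most recent call last):
  File "<stdin>", line 16, in <module>
ValueError: cannot convert float NaN to integer
```

```bash
python3 - <<'E'
from h import *
im=load('top0')[0][185:245,290:465]; a=cv2.resize(im,None,fx=4.5,fy=4.5,interpolation=cv2.INTER_CUBIC)
im=load('side0')[0][130:225,280:375]; b=cv2.resize(im,(300,300),interpolation=cv2.INTER_CUBIC)
o=np.zeros((a.shape[0]+300,a.shape[1],3),np.uint8); o[:a.shape[0]]=a; o[a.shape[0]:,:300]=b
cv2.imwrite('pics/crop.png',np.clip(o*1.6,0,255).astype(np.uint8))
E
```

```text
(no output)
```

View pics/crop.png

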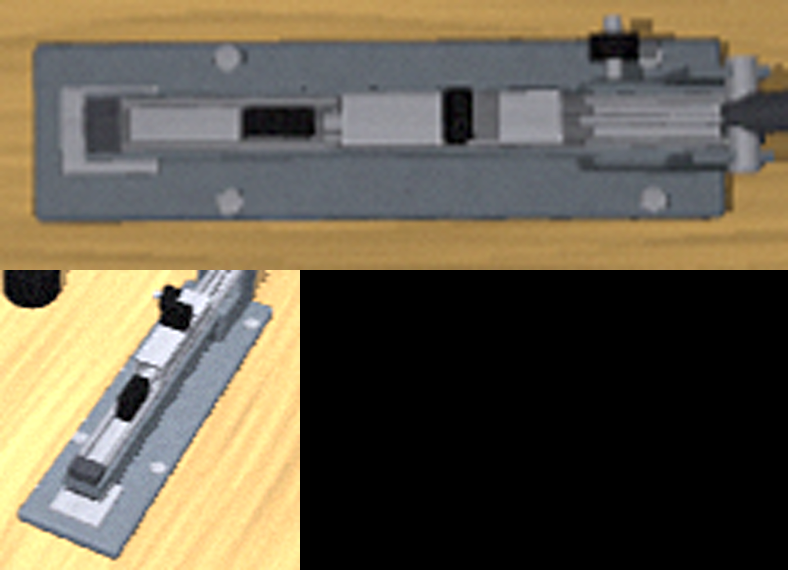

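The crop shows the nose block at about px 309–317, the follower face at about 344, the rail front at about 366 and the tab at about 388–395. The stapler's +x runs toward world +y.

```bash
python3 - <<'E'
from h import *
im,d,c=load('top0')
def q(x,y,z): return np.round(onz(c,[[x/4.5+290-.4,y/4.5+185-.4]],z)[0],1)
for n,x,y,z in [('nose f',86,124,54),('nose b',122,124,54),('foll face',242,121,68),('foll back',315,121,68),('rail front',342,119,74),('tab front foot',443,115,74),('tab top rear',472,115,96),('rail back',562,115,74),('base FL',36,218,8),('base FR',36,42,8),('base BL',722,216,8),('base BR',722,40,8)]: print(n,q(x,y,z))
E
```

```text
nose f [568.4  55.1  54. ]
nose b [568.1  39.   54. ]
foll face [567.4 -13.1  68. ]
foll back [566.8 -45.3  68. ]
rail front [567.  -56.3  74. ]
tab front foot [ 567.9 -100.6   74. ]
tab top rear [ 565.9 -108.7   96. ]
rail back [ 567.  -152.6   74. ]
base FL [528.6  77.1   8. ]
base FR [610.9  75.4   8. ]
base BL [ 523.9 -240.5    8. ]
base BR [ 605.8 -244.1    8. ]
```

Request:
drive_tool(plan=[[0, 0, 0, 0, 1], [0, 0, 0, 0, 1], [0, 0, 0, 0, 1], [0, 0, 0, 0, 1], [0, 0, 0, 0, 1], [0, 0, 0, 0, 1], [0, 0, 0, 0, 1], [0, 0, 0, 0, 1], [0, 0, 0, 0, 1], [0, 0, 0, 0, 1], [0, 0, 0, 0, 1], [0, 0, 0, 0, 0.1]], grip_force=40)

```text
time_s: 1.3
position: [237.9, 577.5, 230.6]
eef_rot: [0.001, 0.983, -0.184, -0.0]
force: [-0.6, 0.1, 0.3]
grip_width: 43.0
```

```bash
python3 - <<'E'
from h import *
o=robot.get_obs(); print(o['position'],o['eef_rot'],o['joint_positions'],o['grip_width'],tool(np.array([511,332,150])-o['position'],o['eef_rot']))
c=robot.get_calibration('wrist'); print(c, R_(c)[:,2])
E
```

```text
[237.92342404 577.4684499  230.60571422] [ 5.95138773e-04  9.82902216e-01 -1.84127268e-01 -1.68042166e-04] [ 1.11027343e+00  3.08592046e-01  1.63455386e+00 -1.92566713e-07
  1.19968357e+00  1.48064132e+00] 43.01590089321688 [6.86837481 2.59765147 1.61455173]
{'vfov': 65.69249739273059, 'cx': 278.4988334964925, 'cy': 213.09263281849005, 'k1': -0.06021197842404987, 'xyz': array([267.7956165 , 652.56017034, 374.15285553]), 'rotation': array([ 0.97046493, -0.15598284,  0.02964587, -0.18162681])} [0.11420189 0.29198277 0.94958095]
```

Request:
drive_tool(plan=[[0, 0.98, 0.37, 0.23, 0], [0, 0.98, 0.37, 0.23, 0], [0, 0.98, 0.37, 0.23, 0], [0, 0.98, 0.37, 0.23, 0], [0, 0.98, 0.37, 0.23, 0], [0, 0.98, 0.37, 0.23, 0], [0, 0.98, 0.37, 0.23, 0], [0, 0, 0, 0, 0], [0, 0, 0, 0, 0]])

```text
time_s: 2.2
position: [492.9, 348.5, 155.4]
eef_rot: [0.0, 0.983, -0.184, -0.001]
force: [0.6, -0.3, 0.7]
grip_width: 42.7
```

```bash
python3 - <<'E'
from h import *
o=robot.get_obs(); im,d,c=snap('wrist','w1'); P=cloud(c,d)
print(o['position'],o['eef_rot'],o['grip_width'])
p=proj(c,[[511,332,24]])[0]; print('expected px',p)
m=(P[...,2]>14)&(P[...,2]<30)&(np.hypot(P[...,0]-511,P[...,1]-332)<60)
n,l,s,ce=cv2.connectedComponentsWithStats(m.astype(np.uint8))
for i in range(1,n):
    if s[i,4]>300:
        w=P[l==i]; w=w[w[:,2]>20][:,:2].astype(np.float32); print(s[i],cv2.minAreaRect(w), np.median(P[l==i][:,2]))
E
```

```text
[492.94871551 348.4722418  155.4375051 ] [ 3.54767317e-04  9.82833359e-01 -1.84493312e-01 -8.24701401e-04] 42.68679198307072
expected px [303.8169746  211.92465105]
[ 298  167   17   88 1342] ((512.5852661132812, 330.6383056640625), (80.8700942993164, 13.480109214782715), 69.04782104492188) 25.08032608590139
```

View pics/w1.png

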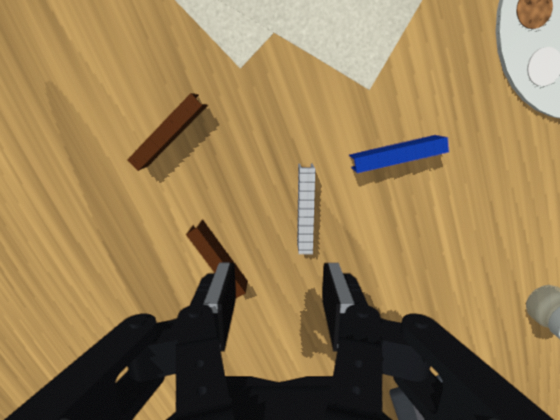

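```bash
python3 - <<'E'
from h import *
o=robot.get_obs(); print(o['position'],tool(np.array([512,331,40])-o['position'],o['eef_rot']))
E
```

```text
[492.32738096 349.54839635 155.87190688] [0.50359848 0.20293641 2.31692617]
```

Request:
drive_tool(plan=[[0, 0.25, 0.1, 0.5, 0], [0, 0.25, 0.1, 0.6, 0], [0, 0, 0, 0.6, 0], [0, 0, 0, 0.6, 0], [0, 0, 0, 0, 0], [0, 0, 0, 0, 0]])

```text
time_s: 2.85
position: [511.1, 332.5, 41.3]
eef_rot: [0.0, 0.983, -0.183, -0.0]
force: [0.4, -0.3, 0.4]
grip_width: 42.6
```

```bash
python3 - <<'E'
from h import *
for i in range(3):
    o=robot.get_obs(); im,d,c=snap('wrist','w2'); print(o['position'])
P=cloud(c,d); print(o['eef_rot'],tool(np.array([512,331,11.5])-o['position'],o['eef_rot']))
m=(P[...,2]>16)&(P[...,2]<32)&(np.hypot(P[...,0]-511,P[...,1]-332)<60)
w=P[m]; print(cv2.minAreaRect(w[:,:2].astype(np.float32)),len(w))
E
```

```text
[511.14414211 332.49050462  41.31232287]
[512.51987183 332.96576276  42.643197  ]
[513.33020348 333.10612831  43.38758012]
[-0.00123149  0.9831173  -0.18296679  0.00141856] [-0.01116017  0.05074835  0.63758078]
((531.1151733398438, 324.5433349609375), (81.88447570800781, 52.29890441894531), 68.97709655761719) 3194
```

View pics/w2.png

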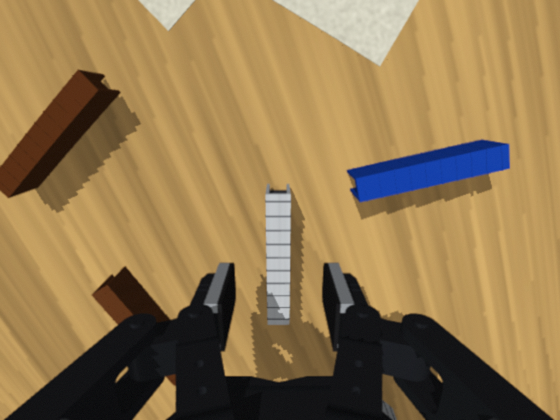

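Request:
drive_tool(plan=[[0, 0, 0.04, 0.25, 0], [0, 0, 0, 0.25, 0], [0, 0, 0, 0.12, 0], [0, 0, 0, 0, 0], [-1, 0, 0, 0, 0], [-1, 0, 0, 0, 0], [-1, 0, 0, 0, 0], [-1, 0, 0, 0, 0], [-1, 0, 0, 0, 0], [-1, 0, 0, 0, 0]], grip_force=50)

```text
time_s: 4.0
position: [512.0, 329.7, 10.6]
eef_rot: [-0.0, 0.983, -0.184, 0.0]
force: [-0.1, -0.0, 1.1]
grip_width: 11.4
```

Request:
drive_tool(plan=[[-1, 0, 0, 0, 0]])

```text
time_s: 4.1
position: [512.0, 329.6, 10.6]
eef_rot: [-0.0, 0.983, -0.184, 0.0]
force: [-0.5, -0.7, 0.8]
grip_width: 11.5
```

Request:
drive_tool(plan=[[-1, 0, 0, -0.4, 0], [-1, 0, 0, -0.6, -0.5], [-1, 0, 0, -0.7, -0.5], [-1, 0, 0, -0.7, -0.5], [-1, 0, 0, 0, -0.5], [-1, 0, 0, 0, -0.5], [-1, 0, 0, 0, 0]])

```text
time_s: 4.8
position: [511.3, 329.3, 130.3]
eef_rot: [0.0, 1.0, -0.01, -0.0]
force: [-0.5, -0.3, -1.8]
grip_width: 12.0
```

```bash
python3 - <<'E'
from h import *
o=robot.get_obs(); print(o['position'],o['eef_rot'],o['grip_width'],tool(np.array([568,45,130])-o['position'],o['eef_rot']))
E
```

```text
[511.26366448 329.31211393 130.2620368 ] [ 5.92720073e-05  9.99945349e-01 -1.04530329e-02 -1.72163149e-04] 11.999679210092154 [1.25335104e+00 5.66127762e+00 5.50220164e-03]
```

Request:
drive_tool(plan=[[-1, 0.15, 0.5, 0, 0], [-1, 0.15, 0.65, 0, 0], [-1, 0.15, 0.65, 0, 0], [-1, 0.15, 0.65, 0, 0], [-1, 0.15, 0.65, 0, 0], [-1, 0.15, 0.65, 0, 0], [-1, 0.15, 0.65, 0, 0], [-1, 0.15, 0.65, 0, 0], [-1, 0.05, 0.6, 0, 0], [-1, 0, 0, 0, 0], [-1, 0, 0, 0, 0]])

```text
time_s: 5.9
position: [567.7, 45.3, 129.5]
eef_rot: [-0.0, 1.0, -0.012, -0.001]
force: [0.8, -0.4, -0.9]
grip_width: 11.8
```

```bash
python3 - <<'E'
from h import *
ps=[]
for i in range(3):
    o=robot.get_obs(); im,d,c=snap('wrist','w3'); ps.append(o['position'])
print(ps,o['eef_rot'],o['grip_width'])
snap('top','top3'); snap('side','side3')
z=load('top3')[0][185:245,290:465]; a=cv2.resize(z,(560,192),interpolation=cv2.INTER_CUBIC)
cv2.imwrite('pics/v3.png',np.vstack([im[:400],a]))
E
```

```text
[array([567.66322483,  45.26405033, 129.54946314]), array([567.67421484,  46.02551884, 129.62720755]), array([567.73544011,  46.47565223, 129.75285329])] [-2.46165478e-04  9.99944306e-01 -1.05377674e-02 -5.28614851e-04] 11.591167716207234
```

View pics/v3.png

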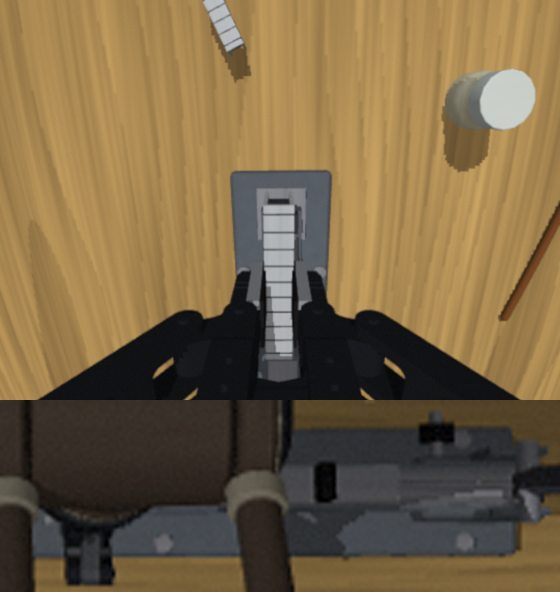

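The strip is held straight above the channel, with the stapler base at px 232–330 and the strip at 263–297. It hides the channel, so I'll step aside to measure the channel up close.

Request:
drive_tool(plan=[[-1, -0.7, 0.4, 0, 0], [-1, -0.7, 0.4, 0, 0], [-1, 0, 0.4, 0, 0], [-1, 0, 0, 0, 0], [-1, 0, 0, 0, 0]])

```text
time_s: 6.65
position: [497.8, -12.3, 130.7]
eef_rot: [-0.0, 1.0, -0.011, 0.001]
force: [-0.3, 0.4, -0.9]
grip_width: 11.5
```

```bash
python3 - <<'E'
from h import *
o=robot.get_obs(); im,d,c=snap('wrist','w4'); print(o['position'])
q=proj(c,[[568,40,54],[568,-13,68],[568,60,54]]); print(q)
x0,y0=int(q[:,0].mean())-70,int(q[:,1].min())-40; x0=min(max(x0,0),420);y0=max(y0,0)
print(x0,y0)
cv2.imwrite('pics/v4.png',cv2.resize(im[y0:y0+150,x0:x0+140],None,fx=4,fy=4,interpolation=cv2.INTER_CUBIC))
E
```

```text
[497.79547223 -12.32038044 130.73701833]
[[379.71110584 148.66947679]
 [380.11239029 229.49693291]
 [381.72523843 118.10389833]]
310 78
```

View pics/v4.png

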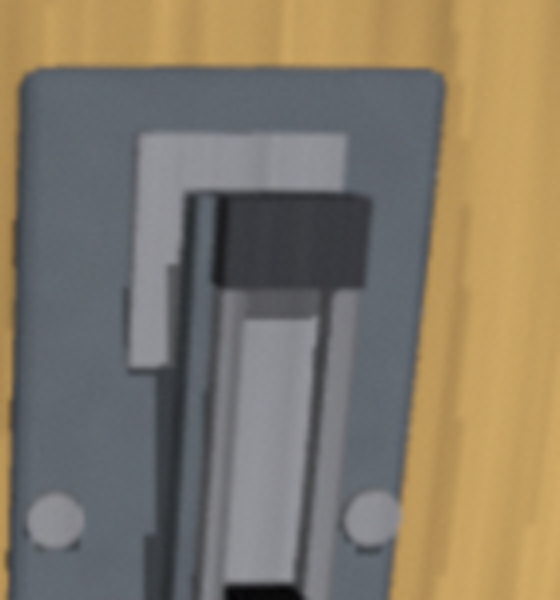

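Crop of the wrist picture: the nose top has its back edge at (213,287)–(364,290) and front edge at (218,192)–(371,198). The follower face's lower edge is near row 588, and the channel floor spans 243–318 at the nose.

```bash
python3 - <<'E'
from h import *
im,d,c=load('w4')
q=lambda x,y,z: np.round(onz(c,[[x/4-.4+310,y/4-.4+78]],z)[0][:2],1)
for n,x,y,z in [('nb L',213,287,54),('nb R',364,290,54),('nf L',218,192,54),('nf R',371,198,54),('foll bot',262,588,45),('foll bot+2',262,588,47),('floor L',243,320,45),('floorR',318,320,45),('floor L2',226,580,45),('floorR2',303,580,45),('wallR out',358,300,54.5),('wallR out2',330,580,54.5),('base TL',22,72,8),('base TR',443,72,8)]: print(n,q(x,y,z))
P=cloud(c,d)
# follower top & nose top in cloud
for n,lo,hi in [('foll',64,71),('nose',52,57)]:
    m=(P[...,2]>lo)&(P[...,2]<hi)&(abs(P[...,0]-568)<18)&(P[...,1]>-70)&(P[...,1]<70)
    w=P[m]; print(n,len(w), np.percentile(w,[1,50,99],axis=0) if len(w) else '')
# strip in hand: top z ~ 130-10.6+24
zt=o=None
m=(P[...,2]>138)&(P[...,2]<149)&(abs(P[...,0]-498)<10)&(abs(P[...,1]+12)<50)
w=P[m]; print('strip',len(w),np.percentile(w,[1,50,99],axis=0),cv2.minAreaRect(w[:,:2].astype(np.float32)))
E
```

```text
nb L [556.5  39.7]
nb R [582.4  38.9]
nf L [556.5  55.3]
nf R [582.3  54.1]
foll bot [571.4 -18. ]
foll bot+2 [570.8 -17.2]
floor L [564.5  32.7]
floorR [578.   32.5]
floor L2 [564.5 -16.2]
floorR2 [579.1 -16.5]
wallR out [581.3  37.2]
wallR out2 [580.8 -13.1]
base TL [528.9  76. ]
base TR [611.8  75.3]
foll 945 [[557.00914487 -67.17145328  64.24613999]
 [568.24881662 -31.10711068  68.77241149]
 [579.00053072 -15.1416664   70.40240528]]
nose 2370 [[557.63656647 -65.23170956  52.25557406]
 [567.46718048  20.89948518  54.81670559]
 [581.68513503  53.74871634  56.76603906]]
strip 4554 [[489.97682498 -49.80042308 140.41336255]
 [498.49775831  -2.51479162 145.25670465]
 [506.08165831  28.95576745 146.99655149]] ((497.98150634765625, -10.96334457397461), (80.77947235107422, 19.924219131469727), 89.89448547363281)
```

```bash
python3 - <<'E'
from h import *
im,d,c=load('w4'); P=cloud(c,d)
m=(P[...,2]>141)&(P[...,2]<149)&(abs(P[...,0]-498)<9.5)&(P[...,1]>2)&(P[...,1]<40)
u=np.argwhere(m)[:,::-1]; w=onz(c,u,144.1)
L=[];R=[]
for v in np.unique(u[:,1]):
    k=w[u[:,1]==v]; L.append([k[:,1].mean(),k[:,0].min()]);R.append([k[:,1].mean(),k[:,0].max()])
L,R=np.array(L),np.array(R); C=(L+R)/2; f=np.polyfit(C[:,0],C[:,1],1)
print('width',np.median(R[:,1]-L[:,1]),'slope deg',np.degrees(np.arctan(f[0])),'x at y=-12',np.polyval(f,-12),'front y',w[:,1].max(),np.percentile(w[:,1],99))
ps=[]
for i in range(3): robot.get_image('wrist'); o=robot.get_obs(); ps.append(o['position'])
print(ps,o['eef_rot'],o['grip_width'],o['force'])
print(tool(np.array([569.1,35,68])-np.mean(ps,axis=0),o['eef_rot']))
E
```

```text
width 12.732167383198657 slope deg 0.9198471461075762 x at y=-12 498.5360853616097 front y 29.8029740805451 28.911146722256735
[array([498.01893597, -12.01565404, 130.66430476]), array([497.95250077, -11.98912958, 130.55902625]), array([497.75235986, -12.02460778, 130.41875549])] [-8.29428138e-05  9.99951329e-01 -9.86034750e-03  3.26966801e-04] 11.78727312229113 [ 0.16948759 -0.11622304 -0.03211504]
[ 1.40420777 -0.96787523  1.25203024]
```

Request:
drive_tool(plan=[[-1, 0.5, -0.4, 0, 0], [-1, 0.5, -0.4, 0, 0], [-1, 0.4, -0.1, 0, 0], [-1, 0, 0, 0.3, 0], [-1, 0, 0, 0.4, 0], [-1, 0, 0, 0.3, 0], [-1, 0, 0, 0.1, 0], [-1, 0, 0, 0, 0], [-1, 0, 0, 0, 0], [-1, 0, 0, 0, 0]])

```text
time_s: 7.85
position: [568.8, 30.6, 76.2]
eef_rot: [0.0, 1.0, -0.01, 0.001]
force: [0.6, 0.5, -0.8]
grip_width: 11.7
```

```bash
cat > s.py <<'E'
from h import *
def st(n=3):
    ps=[];fs=[]
    for i in range(n): robot.get_image('wrist'); o=robot.get_obs(); ps.append(o['position']);fs.append(o['force'])
    print(np.round(ps,1).tolist(),'mean',np.round(np.mean(ps,axis=0),2),'F',np.round(np.mean(fs,axis=0),2),o['eef_rot'].round(4),o['grip_width'],o['time_s'])
if __name__=='__main__': st()
E
python3 s.py
```

```text
[[568.8, 30.6, 76.3], [568.7, 30.6, 76.2], [568.6, 30.6, 76.1]] mean [568.73  30.62  76.23] F [ 0.31  0.09 -0.79] [ 0.000e+00  9.999e-01 -1.050e-02  9.000e-04] 11.746516413151845 8.0
```

Request:
drive_tool(plan=[[-1, 0, 0, 0.1, 0], [-1, 0, 0, 0.07, 0], [-1, 0, 0.06, 0, 0], [-1, 0, 0.04, 0, 0], [-1, 0, 0, 0, 0], [-1, 0, 0, 0, 0]])

```text
time_s: 8.6
position: [568.0, 25.6, 66.8]
eef_rot: [-0.0, 1.0, -0.011, 0.0]
force: [-0.1, 0.3, -0.5]
grip_width: 11.7
```

```bash
python3 s.py
```

```text
[[568.0, 25.6, 66.8], [568.0, 25.7, 66.8], [567.9, 25.7, 66.8]] mean [567.95  25.68  66.83] F [ 0.23 -0.18 -0.77] [-0.000e+00  9.999e-01 -1.040e-02  1.000e-04] 11.392096207945675 8.75
```

Request:
drive_tool(plan=[[-1, 0, 0.02, 0, 0], [-1, 0, 0.02, 0, 0], [-1, 0, 0, 0, 0]])

```text
time_s: 9.05
position: [567.8, 23.6, 66.7]
eef_rot: [0.0, 1.0, -0.01, -0.0]
force: [-1.3, -0.4, -0.3]
grip_width: 11.8
```

Request:
drive_tool(plan=[[-1, 0, 0.02, 0, 0], [-1, 0, 0.02, 0, 0], [-1, 0, 0, 0, 0]])

```text
time_s: 9.35
position: [567.8, 22.2, 66.8]
eef_rot: [-0.0, 1.0, -0.011, 0.0]
force: [-0.4, 2.5, -0.2]
grip_width: 11.8
```

Request:
drive_tool(plan=[[-1, 0, 0.02, 0, 0], [-1, 0, 0.02, 0, 0], [-1, 0, 0, 0, 0]])

```text
time_s: 9.65
position: [567.8, 19.8, 66.7]
eef_rot: [-0.0, 1.0, -0.01, 0.0]
force: [0.1, 3.1, -0.5]
grip_width: 11.1
```

Request:
drive_tool(plan=[[-1, 0, 0.02, 0, 0], [-1, 0, 0.02, 0, 0], [-1, 0, 0, 0, 0]])

```text
time_s: 9.95
position: [567.7, 17.7, 66.7]
eef_rot: [-0.0, 1.0, -0.01, 0.0]
force: [0.1, 4.3, 0.2]
grip_width: 11.8
```

```bash
python3 s.py
```

```text
[[567.7, 17.7, 66.7], [567.7, 17.7, 66.7], [567.7, 17.7, 66.7]] mean [567.7   17.71  66.73] F [-0.33  2.78 -0.05] [-0.      0.9999 -0.0104  0.    ] 11.676011990916702 10.1
```

Request:
drive_tool(plan=[[-1, 0.005, 0.04, 0, 0], [-1, 0.005, 0.05, 0, 0], [-1, 0.004, 0.05, 0, 0], [-1, 0.004, 0.05, 0, 0], [-1, 0, 0.05, 0, 0], [-1, 0, 0.05, 0, 0], [-1, 0, 0.05, 0, 0], [-1, 0, 0.03, 0, 0], [-1, 0, 0.02, 0, 0], [-1, 0, 0.01, 0, 0], [-1, 0, 0, 0, 0], [-1, 0, 0, 0, 0]])

```text
time_s: 11.3
position: [567.7, -2.1, 66.6]
eef_rot: [-0.0, 1.0, -0.011, -0.001]
force: [-2.5, 4.0, 0.3]
grip_width: 11.9
```

```bash
python3 s.py; python3 - <<'E'
from h import *
im,d,c=snap('wrist','w5'); x=np.clip(im.astype(float)*1.8,0,255).astype(np.uint8)
cv2.imwrite('pics/v5.png',cv2.resize(x[120:380,190:370],None,fx=3,fy=3,interpolation=cv2.INTER_CUBIC)[:600])
E
```

```text
[[567.7, -2.1, 66.6], [567.7, -2.1, 66.6], [567.7, -2.0, 66.6]] mean [567.67  -2.07  66.62] F [-2.67  5.16  1.31] [-3.000e-04  9.999e-01 -1.060e-02 -5.000e-04] 11.678640248340667 11.45
```

View pics/v5.png

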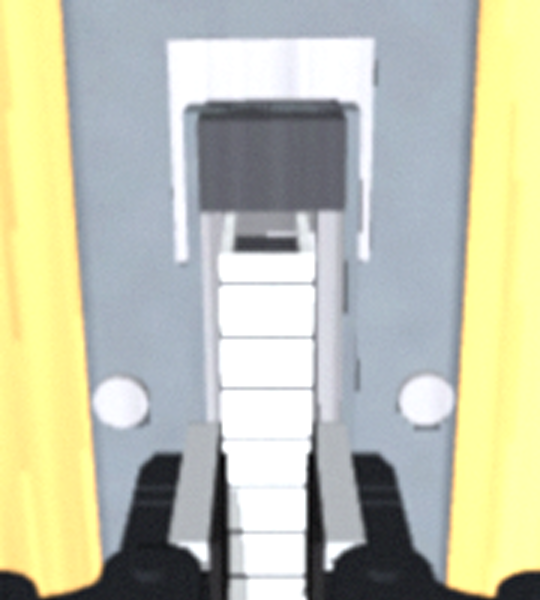

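```bash
python3 - <<'E'
from h import *
im,d,c=load('w5')
q=lambda x,y,z: np.round(onz(c,[[x/3-.3+190,y/3-.3+120]],z)[0][:2],2)
for n,x,y,z in [('nbL',198,210,54),('nbR',347,210,54),('nfL',198,116,54),('nfR',347,116,54),('sfL',219,252,80),('sfR',315,252,80),('sL2',219,410,80),('sR2',314,410,80),('s bottom front L',221,214,56),('R',312,214,56)]: print(n,q(x,y,z))
P=cloud(c,d); m=(P[...,2]>76)&(P[...,2]<85)&(abs(P[...,0]-568)<9)&(P[...,1]>15)&(P[...,1]<50)
print(np.percentile(P[m],[1,50,99.5],axis=0))
E
```

```text
nbL [557.92  39.38]
nbR [582.47  38.88]
nfL [558.56  54.86]
nfR [582.41  54.37]
sfL [562.64  39.77]
sfR [576.01  39.49]
sL2 [561.76  15.55]
sR2 [575.74  15.26]
s bottom front L [561.79  39.13]
R [576.61  38.83]
[[562.59228107  15.3544218   79.12016273]
 [568.9496841   27.98148647  81.13621265]
 [575.64361841  39.54445786  82.60237951]]
```

Request:
drive_tool(plan=[[-1, 0.008, 0.012, 0, 0], [-1, 0, 0.012, 0, 0], [-1, 0, 0.012, 0, 0], [-1, 0, 0, 0, 0], [-1, 0, 0, 0, 0]])

```text
time_s: 12.0
position: [567.8, -3.8, 66.5]
eef_rot: [-0.0, 1.0, -0.011, -0.001]
force: [-2.2, 5.1, 1.4]
grip_width: 11.4
```

```bash
python3 s.py
```

```text
[[567.8, -3.8, 66.5], [567.8, -3.8, 66.5], [567.8, -3.8, 66.5]] mean [567.82  -3.77  66.51] F [-2.21  4.93  1.5 ] [-4.000e-04  9.999e-01 -1.060e-02 -7.000e-04] 11.565011385044876 12.15
```

Request:
drive_tool(plan=[[-1, 0, 0, 0.02, 0], [-1, 0, 0, 0.02, 0], [-1, 0, 0, 0, 0]])

```text
time_s: 12.45
position: [568.8, -3.9, 64.9]
eef_rot: [-0.0, 1.0, -0.01, 0.0]
force: [-1.5, 4.5, 1.0]
grip_width: 11.5
```

Request:
drive_tool(plan=[[-1, 0, 0, 0.02, 0], [-1, 0, 0, 0.02, 0], [-1, 0, 0, 0, 0]])

```text
time_s: 12.75
position: [569.4, -3.9, 63.1]
eef_rot: [-0.0, 1.0, -0.01, 0.001]
force: [-0.6, 4.8, 1.2]
grip_width: 11.3
```

Request:
drive_tool(plan=[[-1, 0, 0, 0.02, 0], [-1, 0, 0, 0.02, 0], [-1, 0, 0, 0, 0]])

```text
time_s: 13.05
position: [569.7, -4.0, 61.3]
eef_rot: [-0.0, 1.0, -0.01, 0.001]
force: [-0.1, 4.3, 1.4]
grip_width: 11.5
```

Request:
drive_tool(plan=[[-1, 0, 0, 0.02, 0], [-1, 0, 0, 0.02, 0], [-1, 0, 0, 0, 0]])

```text
time_s: 13.35
position: [569.8, -4.0, 59.3]
eef_rot: [-0.0, 1.0, -0.01, 0.001]
force: [0.1, 5.3, 1.8]
grip_width: 11.2
```

Request:
drive_tool(plan=[[-1, 0, 0, 0.02, 0], [-1, 0, 0, 0, 0]])

```text
time_s: 13.55
position: [569.8, -4.0, 58.3]
eef_rot: [-0.0, 1.0, -0.01, 0.001]
force: [-0.2, 5.2, 1.2]
grip_width: 11.6
```

```bash
python3 s.py
```

```text
[[569.8, -4.0, 58.3], [569.8, -4.0, 58.3], [569.8, -4.0, 58.3]] mean [569.77  -3.96  58.33] F [-0.5   5.29  2.17] [-1.000e-04  9.999e-01 -1.030e-02  1.400e-03] 11.551637020521703 13.7
```

Request:
drive_tool(plan=[[-1, 0, 0, 0.02, 0], [-1, 0, 0, 0, 0]])

```text
time_s: 13.9
position: [569.7, -4.0, 57.3]
eef_rot: [-0.0, 1.0, -0.01, 0.001]
force: [-0.1, 4.2, 2.3]
grip_width: 11.9
```

Request:
drive_tool(plan=[[-1, 0, 0, 0.015, 0], [-1, 0, 0, 0, 0]])

```text
time_s: 14.1
position: [569.8, -4.0, 56.6]
eef_rot: [-0.0, 1.0, -0.01, 0.001]
force: [0.0, 5.4, 2.4]
grip_width: 11.4
```

Request:
drive_tool(plan=[[-1, 0, 0, 0.015, 0], [-1, 0, 0, 0, 0]])

```text
time_s: 14.3
position: [569.8, -4.0, 55.9]
eef_rot: [-0.0, 1.0, -0.01, 0.001]
force: [-0.6, 5.7, 2.5]
grip_width: 11.6
```

```bash
python3 s.py
```

```text
[[569.7, -4.0, 55.8], [569.8, -4.0, 55.9], [569.8, -4.0, 55.9]] mean [569.75  -3.97  55.87] F [-0.55  5.41  2.32] [-1.000e-04  9.999e-01 -1.030e-02  1.300e-03] 11.007339800108015 14.45
```

Request:
drive_tool(plan=[[-1, 0, 0, 0.01, 0], [-1, 0, 0, 0, 0]])

```text
time_s: 14.65
position: [569.8, -4.0, 55.5]
eef_rot: [-0.0, 1.0, -0.01, 0.001]
force: [-1.6, 4.4, 3.4]
grip_width: 11.3
```

Request:
drive_tool(plan=[[-0.7, 0, 0, 0, 0], [-0.5, 0, 0, 0, 0], [-0.2, 0, 0, 0, 0], [-0.2, 0, 0, 0, 0], [-0.2, 0, 0, -0.2, 0], [-0.2, 0, 0, -0.5, 0], [-0.2, 0, 0, -0.6, 0], [-0.2, 0, 0, -0.2, 0], [-0.2, 0, 0, 0, 0]])

```text
time_s: 15.55
position: [570.5, -4.4, 132.2]
eef_rot: [0.0, 1.0, -0.01, 0.003]
force: [0.3, 0.4, -0.7]
grip_width: 33.9
```

```bash
python3 s.py; python3 - <<'E'
from h import *
im,d,c=snap('wrist','w6'); x=np.clip(im.astype(float)*1.3,0,255).astype(np.uint8)
cv2.imwrite('pics/v6.png',cv2.resize(x[110:420,170:390],None,fx=2.2,fy=1.93,interpolation=cv2.INTER_CUBIC)[:600])
P=cloud(c,d); m=(abs(P[...,0]-569)<5)
for y in range(60,-80,-5):
    k=m&(abs(P[...,1]-y)<1.5); print(y,np.round(np.nanmedian(P[k][:,2]),1) if k.any() else None,end='; ')
E
```

```text
[[569.1, -4.3, 130.5], [568.0, -4.2, 129.2], [567.3, -4.1, 128.4]] mean [568.13  -4.17 129.37] F [-0.15 -0.19 -0.76] [-0.      0.9999 -0.0104 -0.0012] 34.34805104180754 15.7
60 17.1; 55 33.9; 50 54.8; 45 55.1; 40 55.6; 35 69.9; 30 70.2; 25 70.1; 20 70.1; 15 70.1; 10 70.3; 5 205.3; 0 70.0; -5 70.1; -10 70.1; -15 70.2; -20 70.3; -25 70.1; -30 70.1; -35 69.9; -40 69.6; -45 69.1; -50 68.9; -55 69.0; -60 74.7; -65 75.0; -70 75.1; -75 75.1;
```

View pics/v6.png

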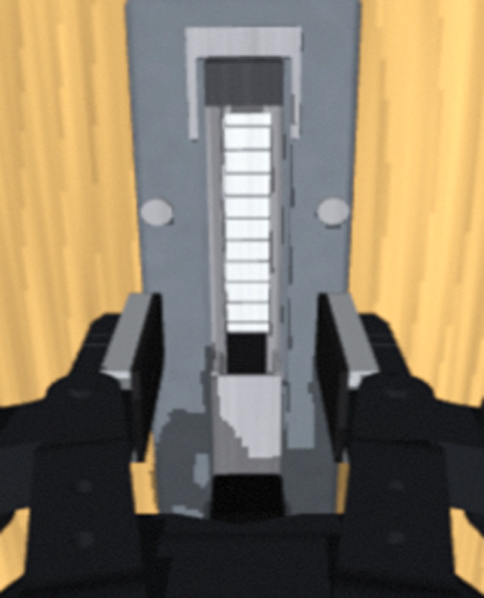

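The strip now lies flat: its top is level at about 70 mm along its whole length, it sits behind the nose (crop row 108), and the follower is behind it at rows 332–372. The rail starts at row 375, with the tab at about row 480.

Request:
drive_tool(plan=[[-0.2, 0, 0.4, 0, 0], [-0.2, 0, 0.6, 0, 0], [-0.2, 0, 0.6, 0, 0], [-0.2, 0, 0.4, 0, 0], [-0.2, 0, 0, 0.2, 0], [-0.2, 0, 0, 0, 0], [-0.2, 0, 0, 0, 0]])

```text
time_s: 16.45
position: [565.1, -102.9, 118.0]
eef_rot: [-0.001, 1.0, -0.01, -0.002]
force: [0.3, 0.5, 0.5]
grip_width: 34.1
```

```bash
python3 s.py; python3 - <<'E'
from h import *
im,d,c=snap('wrist','w7'); P=cloud(c,d)
m=(P[...,2]>92)&(P[...,2]<101)&(abs(P[...,0]-568)<20)&(abs(P[...,1]+104)<20)
w=P[m]; print(len(w)); print(np.percentile(w,[2,50,98],axis=0)) if len(w) else 0
x=np.clip(im.astype(float)*1.6,0,255).astype(np.uint8); cv2.imwrite('pics/v7.png',x)
E
```

```text
[[565.7, -102.9, 118.7], [566.1, -103.0, 119.1], [566.4, -103.1, 119.5]] mean [ 566.06 -102.96  119.11] F [ 0.3  -0.31  0.16] [-1.0e-04  1.0e+00 -9.7e-03 -2.0e-04] 34.561983721503346 16.6
741
[[ 557.09668985 -108.98331872   92.42743561]
 [ 568.42106651 -103.55771034   96.73156669]
 [ 579.75413743 -100.0004067    98.16588026]]
```

View pics/v7.png

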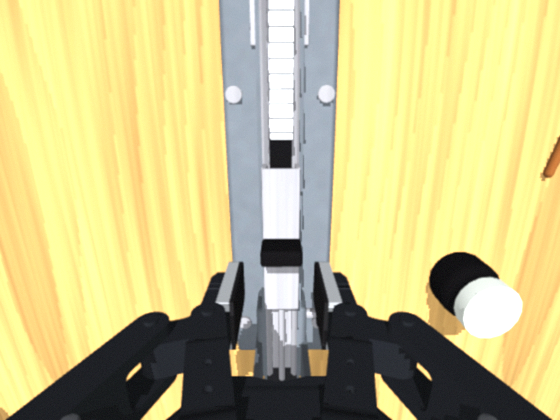

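The tab is at px (281,253), between the open fingers. I'll descend onto it.

Request:
drive_tool(plan=[[-0.2, 0.03, 0.03, 0.2, 0], [-0.2, 0, 0, 0.3, 0], [-0.2, 0, 0, 0.2, 0], [-0.2, 0, 0, 0.08, 0], [-0.2, 0, 0, 0, 0], [-0.2, 0, 0, 0, 0]])

```text
time_s: 17.25
position: [567.9, -105.7, 80.5]
eef_rot: [-0.0, 1.0, -0.01, -0.0]
force: [-0.1, -0.3, 0.0]
grip_width: 34.2
```

Request:
drive_tool(plan=[[-0.3, 0, 0, 0, 0], [-0.4, 0, 0, 0, 0], [-0.6, 0, 0, 0, 0], [-0.6, 0, 0, 0, 0], [-0.6, 0, 0, 0, 0]], grip_force=25)

```text
time_s: 17.75
position: [567.8, -105.8, 81.5]
eef_rot: [0.0, 1.0, -0.01, -0.0]
force: [-2.2, 0.7, 5.9]
grip_width: 22.9
```

```bash
python3 s.py
```

```text
[[567.8, -105.8, 81.4], [567.8, -105.8, 81.4], [567.8, -105.8, 81.4]] mean [ 567.8  -105.75   81.44] F [-2.99 -0.1   5.3 ] [ 1.000e-04  9.999e-01 -1.030e-02 -2.000e-04] 23.37633636408853 17.9
```

Request:
drive_tool(plan=[[-0.6, -0.01, 0, -0.02, 0], [-0.6, 0, -0.02, 0, 0], [-0.6, 0, -0.05, 0, 0], [-0.6, 0, -0.08, 0, 0], [-0.6, 0, -0.1, 0, 0], [-0.6, 0, -0.1, 0, 0], [-0.6, 0, -0.1, 0, 0], [-0.6, 0, -0.1, 0, 0], [-0.6, 0, -0.1, 0, 0], [-0.6, 0, -0.05, 0, 0], [-0.6, 0, 0, 0, 0]])

```text
time_s: 19.0
position: [568.2, -69.6, 81.6]
eef_rot: [-0.001, 1.0, -0.01, 0.0]
force: [2.2, -1.1, -4.5]
grip_width: 23.1
```

```bash
python3 s.py; python3 - <<'E'
from h import *
im,d,c=snap('wrist','w8'); P=cloud(c,d)
m=(P[...,2]>73)&(P[...,2]<77.5)&(abs(P[...,0]-568.5)<6)&(P[...,1]>-80); print('rail front y',np.percentile(P[m][:,1],99),m.sum())
E
```

```text
[[568.1, -69.6, 81.5], [568.2, -69.7, 81.6], [568.2, -69.7, 81.6]] mean [568.15 -69.66  81.57] F [ 2.47  0.51 -4.79] [-9.000e-04  9.999e-01 -1.070e-02  0.000e+00] 23.0094788372401 19.15
rail front y -21.38000666779354 2094
```

Request:
drive_tool(plan=[[-0.6, 0.005, -0.05, 0.01, 0], [-0.6, 0, -0.1, 0, 0], [-0.6, 0, -0.12, 0, 0], [-0.6, 0, -0.14, 0, 0], [-0.6, 0, -0.14, 0, 0], [-0.6, 0, -0.14, 0, 0], [-0.6, 0, -0.14, 0, 0], [-0.6, 0, -0.14, 0, 0], [-0.6, 0, -0.12, 0, 0], [-0.6, 0, -0.09, 0, 0], [-0.6, 0, -0.04, 0, 0], [-0.6, 0, 0, 0, 0]])

```text
time_s: 20.4
position: [569.0, -8.5, 81.5]
eef_rot: [-0.0, 1.0, -0.01, -0.001]
force: [-3.3, -2.8, 4.8]
grip_width: 23.0
```

```bash
python3 s.py; python3 - <<'E'
from h import *
im,d,c=snap('wrist','w9'); P=cloud(c,d)
m=(P[...,2]>73)&(P[...,2]<77.5)&(abs(P[...,0]-568.5)<6)&(P[...,1]>-80); print('rail front y',np.percentile(P[m][:,1],99),m.sum())
E
```

```text
[[568.9, -8.5, 81.4], [569.0, -8.4, 81.5], [569.0, -8.4, 81.5]] mean [568.95  -8.44  81.45] F [-3.68 -1.79  5.72] [-6.000e-04  9.999e-01 -1.040e-02 -8.000e-04] 23.400615468761565 20.55
rail front y 39.58809764414068 3042
```

Rail front is at y 39.6, and it should close at about 47. I'll creep the rest.

Request:
drive_tool(plan=[[-0.6, 0, -0.03, 0, 0], [-0.6, 0, -0.03, 0, 0], [-0.6, 0, -0.03, 0, 0], [-0.6, 0, 0, 0, 0]])

```text
time_s: 21.0
position: [569.0, -4.3, 81.5]
eef_rot: [-0.0, 1.0, -0.01, -0.001]
force: [-3.1, -3.0, 5.3]
grip_width: 23.4
```

Request:
drive_tool(plan=[[-0.6, 0, -0.02, 0, 0], [-0.6, 0, 0, 0, 0]])

```text
time_s: 21.2
position: [569.0, -3.4, 81.5]
eef_rot: [-0.0, 1.0, -0.01, -0.001]
force: [-2.9, -3.1, 5.6]
grip_width: 23.1
```

Request:
drive_tool(plan=[[-0.6, 0, -0.02, 0, 0], [-0.6, 0, 0, 0, 0]])

```text
time_s: 21.4
position: [569.0, -2.4, 81.4]
eef_rot: [-0.0, 1.0, -0.01, -0.001]
force: [-3.6, -3.5, 4.7]
grip_width: 23.3
```

Request:
drive_tool(plan=[[-0.6, 0, -0.02, 0, 0], [-0.6, 0, 0, 0, 0]])

```text
time_s: 21.6
position: [569.0, -1.4, 81.5]
eef_rot: [-0.0, 1.0, -0.01, -0.001]
force: [-3.9, -3.5, 5.6]
grip_width: 22.9
```

Request:
drive_tool(plan=[[-0.6, 0, -0.014, 0, 0], [-0.6, 0, 0, 0, 0]])

```text
time_s: 21.8
position: [569.0, -1.3, 81.4]
eef_rot: [0.0, 1.0, -0.01, -0.001]
force: [-3.8, -5.1, 5.7]
grip_width: 23.5
```

Request:
drive_tool(plan=[[-0.6, 0, -0.014, 0, 0], [-0.6, 0, 0, 0, 0]])

```text
time_s: 22.0
position: [569.1, -1.3, 81.5]
eef_rot: [0.001, 1.0, -0.01, -0.001]
force: [-4.5, -7.1, 5.5]
grip_width: 23.4
```

Request:
drive_tool(plan=[[-0.6, 0, -0.014, 0, 0], [-0.6, 0, 0, 0, 0]])

```text
time_s: 22.2
position: [569.0, -1.3, 81.4]
eef_rot: [0.001, 1.0, -0.01, -0.001]
force: [-5.1, -9.1, 4.9]
grip_width: 23.2
```

The force rises while y stays at −1.3, so the rail is at its stop. I'll ease off, release, lift and check.

Request:
drive_tool(plan=[[-0.6, 0, 0.03, 0, 0], [-0.45, 0, 0, 0, 0], [-0.2, 0, 0, 0, 0], [-0.1, 0, 0, 0, 0], [-0.1, 0, 0, 0, 0], [-0.1, 0, 0, -0.2, 0], [-0.1, 0, 0, -0.5, 0], [-0.1, 0, 0, -0.6, 0], [-0.1, 0, 0.5, -0.6, 0], [-0.1, 0, 0.5, -0.4, 0], [-0.1, 0, 0, 0, 0], [-0.1, 0, 0, 0, 0]])

```text
time_s: 23.4
position: [569.2, -51.6, 197.2]
eef_rot: [-0.0, 1.0, -0.011, 0.001]
force: [-0.8, 0.1, -0.5]
grip_width: 38.4
```

```bash
python3 s.py; python3 - <<'E'
from h import *
im,d,c=snap('wrist','w10'); P=cloud(c,d)
m=(P[...,2]>73)&(P[...,2]<77.5)&(abs(P[...,0]-568.5)<6)&(P[...,1]>-100); print('rail y',np.percentile(P[m][:,1],[1,99]),m.sum())
k=(P[...,2]>91)&(P[...,2]<100)&(abs(P[...,0]-568)<20)&(abs(P[...,1])<30); print('tab',np.percentile(P[k],[2,50,98],axis=0))
t=snap('top','top10')[0]; x=np.clip(im.astype(float)*1.4,0,255).astype(np.uint8)
cv2.imwrite('pics/v10.png',np.vstack([x[:400],cv2.resize(t[100:260,140:460],(560,200))]))
E
```

```text
[[568.3, -51.0, 195.9], [567.8, -50.6, 195.1], [567.6, -50.5, 194.8]] mean [567.91 -50.71 195.29] F [ 0.07 -0.03 -0.58] [-5.000e-04  9.999e-01 -1.010e-02 -1.400e-03] 38.40800049395341 23.55
rail y [-47.74568356  46.42584836] 1558
tab [[ 5.58354345e+02 -5.80637317e+00  9.22410383e+01]
 [ 5.69421734e+02 -4.16119506e-01  9.67514322e+01]
 [ 5.81150973e+02  4.19971865e+00  9.84287922e+01]]
```

View pics/v10.png

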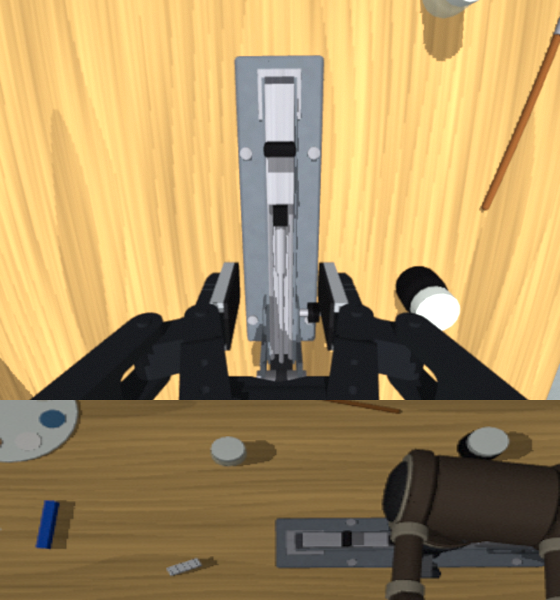

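The rail covers the strip, with its front edge at the nose (row ~80) and the tab at (280,149). The stub and jars look undisturbed, and the hand is clear.

```bash
python3 -c "
from workcell import robot
print(robot.hand_in())"
```

```text
the job is handed in; nothing more can be done
None
```

The full-length strip is loaded legs down in the stapler, the cover rail is closed to its stop, and the job is handed in at about 24 s. The hand-in gives no verdict.

- **Loading:** I pressed the strip against the follower and pushed it back about 26 mm. That was short of its hard stop, with spring forces of about 2.5 to 5 N. I lowered it behind the nose with no more than about 3.5 N of downward force, then let go.
- **Strip check:** the strip top read level at about 70 mm along its whole length. The expected height is 69 mm, and the cameras read about 1 mm high everywhere. The nose was in front of it and the follower right behind.
- **Rail:** I slid it forward by its tab until it stopped moving while the push rose from 3.5 to about 9 N, then eased off before releasing. Afterwards the tab measured at y ≈ -0.6 mm, against an expected -0.8 mm for fully closed. The rail front was at 46.4 mm against an expected 47.2 mm.
- **Bystanders:** the stub and both jars looked undisturbed in the last picture; I did not measure them again.
- **Disagreements:** sideways position differed by about 1 mm between views, and the strip centred itself in the flared walls on the way down. While I held the tab, the grip put about 3 to 5 N of side and vertical force on it.

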